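Change over the bench shaker

ROBOT

A 6-joint arm with a two-finger parallel gripper is mounted at the origin on the work surface. World frame = base frame: x ahead of the robot, y to its left, z up, the work surface at z = 0. Lengths are in m, angles in rad, forces in N, time in s.
With the tool pointing down it reaches from about 0.35 to 0.85 m from the base axis. Payload 8.1 kg.
Tool frame: the origin (TCP) lies between the finger pads; the fingertips stand 25 mm ahead of it and the grasp point (between the pads) lies 6 mm ahead of it; z points along the fingers, y is the line along which they close (so a half turn about z gives the same grasp; the last joint's range is limited). The gripper opens to 93 mm and grips with 3 to 60 N. Pads are 15 mm wide; open, the fingers measure 128 mm over their backs; the gripper's body (75 mm by 188 mm) begins 65 mm behind the grasp point.
Start: joints at [-1.336, 0.13, 1.488, -0, 1.523, -0.085], TCP at [0.189, -0.57, 0.244] pointing down, gripper open.
Joint ranges: [-2.96, 2.96], [-0.89, 2.26], [0.02, 2.5], [-1.34, 4.48], [0, 2.73], [-2.66, 2.66]. Speed limits (rad/s): [2.39, 2.39, 2.79, 3.14, 3.14, 3.14].

INTERFACE

Orientations are given as a rotation vector (axis times angle).
In Python, from plant import robot gives the robot as it stands.
- The arm moves only by the tool arm_command, never from a script. Its argument "increments" is text: rows parted by semicolons, each of 5 numbers parted by spaces: the closure, from 0 (fully open) to 1 (shut), then the shift along the tool's x, y, z in mm, then the turn about the tool's z in rad. A call has 1 to 5 rows; each row is the pose to reach, as a shift and turn from the pose commanded when the call began, along the tool's axes at that moment; what a row does not reach only later rows make up. A row lasts 1/10 s, in which the tool goes at most 50 mm and 8.59 degrees, less where a joint would pass 70% of its speed; a pose out of reach is approached as far as the arm can. A call with a gripper value outside its range is refused whole. The fingers move at their own pace and stop on an object; "grip_force" is the grip in N (left out, the last holds). Time passes only in rows, so rows that repeat a pose let the fingers close. It gives the time, the measured TCP pose, the force, the opening and the grip force at its end, in the units of the state.
- robot.read_state(): the state, without advancing time (a new reading comes with each control period).
- robot.read_camera(name): name is "scene" or "side" or "wrist"; returns the picture (384x512x3 uint8, blue, green, red); there is no depth.
- robot.camera_model(name): a dict with "fx", "fy", "cx", "cy" (pixels), "D" ([k1, k2, p1, p2, k3] as OpenCV has them; the pictures are not rectified), "eye" and "rotation" of the camera in the world. Camera axes: x right, y down, z forward; pixel columns grow to the right and rows downward; lengths in m; the calibration is good to about 2 mm. A picture is of the moment at which its call begins: read the wrist's pose just before it. camera_model takes no time and is no camera call; for the wrist camera it gives the pose at the moment of the call.
- robot.close_job(): hands the job in; it is judged then, once.
The state is a dict: "t": time; "q": joint angles; "dq": joint speeds; "joint_torque": joint torques, N m; "tool_pos": TCP position; "orientation": TCP orientation; "force": force on the tool from outside, world axes, zero at the start; "wrist_torque": the same for the moment, N m; "opening": finger opening in m; "gripper_force": force on a finger pad.
Only numpy, scipy, OpenCV 4.12 (cv2) and the standard library are available. Lean on these libraries where they do the work, as an engineer would, in place of code of your own. Each camera call takes 0.05 s, during which the arm holds its last target. There are 200 camera calls.

TASK

Change the running bench shaker over for the short-jar run. First stop it by swinging its drive lever right over to off; then unlock each tall jar by turning it anticlockwise until its lugs are clear of the clamps, lift it out and stand it upright on the floor of the aluminium tray, and turn any short jar that is not locked clockwise fully home under its clamps, leaving the short jars standing in their places. Only when all that is done, swing the lever right back to run; tip no jar over and leave the other things on the bench where they are.

Things in the scene. Friction and masses are not known exactly. Their poses are not given: they have to be found in the camera images.
- shaker: Bench shaker, fixed: dark steel deck 280 mm (x) by 460 mm (y), its top 60 mm above the table. Origin on the table under the middle of its six jar stations, at x = -65, +65 by y = -115, 0, +115 mm; some may be empty. Each has two clamps facing each other along the shaker's x. A jar is locked when its lugs lie along the shaker's x, under the clamps.
- deck (a point): Deck top, middle of the stations, shaker axes. Clamps overhang 36 to 56 mm off a station's centre in x, 26 mm wide, 10 to 16 mm above the deck. Stops keep a locked jar (yaw as the shaker's) from turning clockwise, seen from above. Turned anticlockwise 0.7 to 1.5 rad from there, it lifts straight out; to lock, turn it clockwise until the lugs meet the stops.
- tray: Loose open aluminium tray on the table beside the shaker, 290 mm (x) by 150 mm (y), 20 mm high, walls and floor about 4 to 5 mm thick, 0.9 kg. Origin: centre of its underside. It may get shifted.
- drive_lever (a joint): Drive lever on the shaker, rad: 0 = off, leaning to the shaker's -x; 1.0 = run, leaning to its +x; 0.5 = upright. Moves easily, stays where left. An 80 mm rod of 10 mm diameter, now at run; pivoted about the shaker's y at x = 0, y = +215 mm, 82 mm above the table, on a grey block 70 (x) by 50 (y) by 25 mm high.
- drive_lever_tip (a point): Centre of the black 26 mm ball at the end of the drive lever.
- tall1: Tall steel jar, 125 mm high, 0.25-0.55 kg; None if absent. Origin: centre of its underside. 60 mm cylinder; on its lid (at 97 mm) a grip bar 52 mm along the jar's x, 14 mm wide, 28 mm high, centred. At the foot two lugs along the jar's x, 96 mm tip to tip, 20 mm wide, 8 mm high, in line with the bar. Starts locked in one of the stations.
- tall2: Tall steel jar, 125 mm high, 0.25-0.55 kg; None if absent. Origin: centre of its underside. 60 mm cylinder; on its lid (at 97 mm) a grip bar 52 mm along the jar's x, 14 mm wide, 28 mm high, centred. At the foot two lugs along the jar's x, 96 mm tip to tip, 20 mm wide, 8 mm high, in line with the bar. Starts locked in one of the stations.
- tall3: Tall steel jar, 125 mm high, 0.25-0.55 kg; None if absent. Origin: centre of its underside. 60 mm cylinder; on its lid (at 97 mm) a grip bar 52 mm along the jar's x, 14 mm wide, 28 mm high, centred. At the foot two lugs along the jar's x, 96 mm tip to tip, 20 mm wide, 8 mm high, in line with the bar. Starts locked in one of the stations.
- short1: Short steel jar, 88 mm high, 0.25-0.55 kg; None if absent. Origin: centre of its underside. 60 mm cylinder; on its lid (at 60 mm) a grip bar 52 mm along the jar's x, 14 mm wide, 28 mm high, centred. At the foot two lugs along the jar's x, 96 mm tip to tip, 20 mm wide, 8 mm high, in line with the bar. Stands in one of the stations, either locked or turned clear of its clamps.
- short2: Short steel jar, 88 mm high, 0.25-0.55 kg; None if absent. Origin: centre of its underside. 60 mm cylinder; on its lid (at 60 mm) a grip bar 52 mm along the jar's x, 14 mm wide, 28 mm high, centred. At the foot two lugs along the jar's x, 96 mm tip to tip, 20 mm wide, 8 mm high, in line with the bar. Stands in one of the stations, either locked or turned clear of its clamps.
- short3: Short steel jar, 88 mm high, 0.25-0.55 kg; None if absent. Origin: centre of its underside. 60 mm cylinder; on its lid (at 60 mm) a grip bar 52 mm along the jar's x, 14 mm wide, 28 mm high, centred. At the foot two lugs along the jar's x, 96 mm tip to tip, 20 mm wide, 8 mm high, in line with the bar. Stands in one of the stations, either locked or turned clear of its clamps.
- pot_a: Small sample pot with a lid, 44 mm diameter, 70 mm high, a bystander; leave it where it is.
- pot_b: Small sample pot with a lid, 44 mm diameter, 70 mm high, a bystander; leave it where it is.
- pot_c: Small sample pot with a lid, 44 mm diameter, 70 mm high, a bystander; leave it where it is.
- wash_bottle: White bottle, 66 mm diameter, 160 mm high, a bystander; leave it where it is.
- tip_box: Box with a lid, 80 by 120 mm, 70 mm high, a bystander; leave it where it is.
- spatula: Spatula lying on the table, 150 mm long, a bystander; leave it where it is.
Not all that is in view belongs to the job. What is shaped like the short2 but purple or turquoise is not meant. Leave any yellow look-alike of the tall1 alone.

How it is judged:
By the outcome, as a careful person would: the job done as asked, in the order asked, and still so for the second after the job is handed in, with the robot touching nothing.
Of tall1, tall2, tall3 only 2 to 3 are there at a start; the rules pass over those that are not, and their reading is None.
Of short1, short2, short3 only 2 to 3 are there at a start; the rules pass over those that are not, and their reading is None.
At some moment in a run one of tray may be knocked a few centimetres aside while the robot is not near it.
It also fails if it takes over 210 s, if anything falls off the work surface, if the arm or the gripper's body presses on something with over 40 N, if the wrist force passes 120 N, or if a joint passes its speed limit or range.

## Working session

There is one attempt and no reset: what is moved stays moved. The work goes in short steps, Python scripts to look and compute and a tool call to move; the robot and the scene stay as the last step left them, time stands still between calls to the robot, and variables do not carry over. Pictures are saved under pics/ and viewed, at most 14 in all, crops included, and the job is handed in when it is done.

Besides the shell and the picture viewer there is one more tool, called after "Call:" as name(argument=value, ...), one argument or row to a line, values as JSON. arm_command: Moves the arm, as the interface text tells. Its arguments: {"type":"object","properties":{"increments":{"type":"string"},"grip_force":{"type":"number"}},"required":["increments"]}

```bash
ls; mkdir -p pics
python3 - <<'E'
from plant import robot
import cv2,numpy as np
s=robot.read_state();print(s)
for n in("scene","side","wrist"):
    m=robot.camera_model(n);print(n,m)
    cv2.imwrite(f"pics/{n}0.png",robot.read_camera(n))
E
```

```text
pics
{'t': 0.0, 'q': array([-1.33638630e+00,  1.31119667e-01,  1.48925431e+00,  1.88431273e-05,
        1.52299420e+00, -8.53667730e-02]), 'dq': array([ 0.00024174, -0.0008079 , -0.0015814 ,  0.00069202,  0.0006116 ,
        0.00024404]), 'joint_torque': array([-1.12780352e-03, -5.59846258e+01, -4.91758525e+01,  7.65344454e-02,
        3.55972617e-02, -1.82767712e-04]), 'tool_pos': array([ 0.18854041, -0.56907028,  0.2426259 ]), 'orientation': array([-3.09977265e+00, -4.99883242e-01,  1.78065648e-04]), 'force': array([ 0.29464126, -0.04267071,  0.98606375]), 'wrist_torque': array([-0.02464874, -0.0271967 ,  0.03713097]), 'gripper_force': 0.0, 'opening': 0.0930411443337967}
scene {'fx': 366.1559538683222, 'fy': 366.1559538683222, 'cx': 256.6209994489503, 'cy': 192.38694641972083, 'D': array([0.02470062, 0.        , 0.        , 0.        , 0.        ]), 'eye': array([ 1.18253928, -0.65386742,  0.89270663]), 'rotation': array([-2.12926692, -0.92195848,  0.39598241])}
side {'fx': 475.1612437889401, 'fy': 475.1612437889401, 'cx': 255.34222180035542, 'cy': 185.71080094469843, 'D': array([-0.15998981,  0.        ,  0.        ,  0.        ,  0.        ]), 'eye': array([-0.01691454,  1.30470664,  0.96662486]), 'rotation': array([-0.48031866,  2.52953492, -1.42450591])}
wrist {'fx': 283.3208687090424, 'fy': 283.3208687090424, 'cx': 255.01878298036468, 'cy': 192.97189823753916, 'D': array([0.01344025, 0.        , 0.        , 0.        , 0.        ]), 'eye': array([ 0.25455743, -0.54750584,  0.38365738]), 'rotation': array([ 2.37474189, -1.7149957 , -0.21992169])}
```

Run:
```python
import cv2
for n in("scene","side"):
    i=cv2.imread(f"pics/{n}0.png"); cv2.imwrite(f"pics/{n}0b.png",cv2.resize(i,(800,600),interpolation=cv2.INTER_CUBIC))
```

```text
(no output)
```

View pics/scene0b.png

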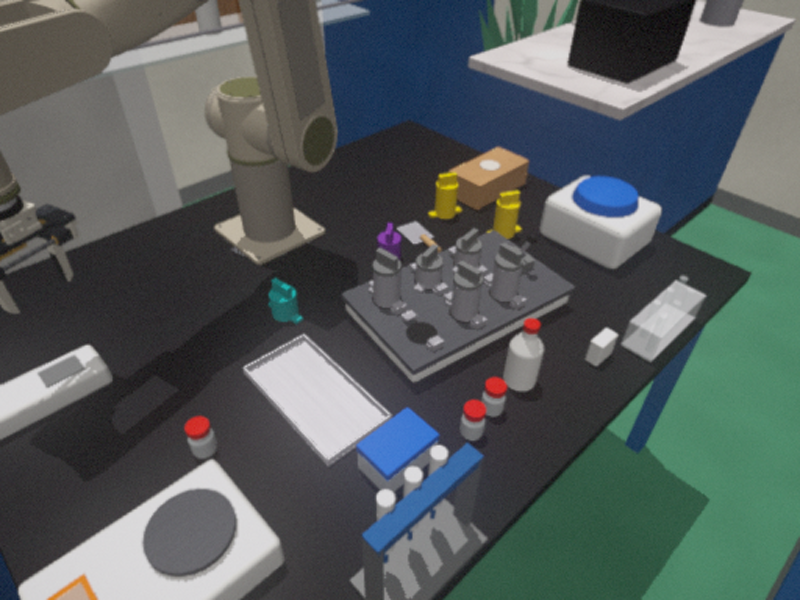

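View pics/side0b.png

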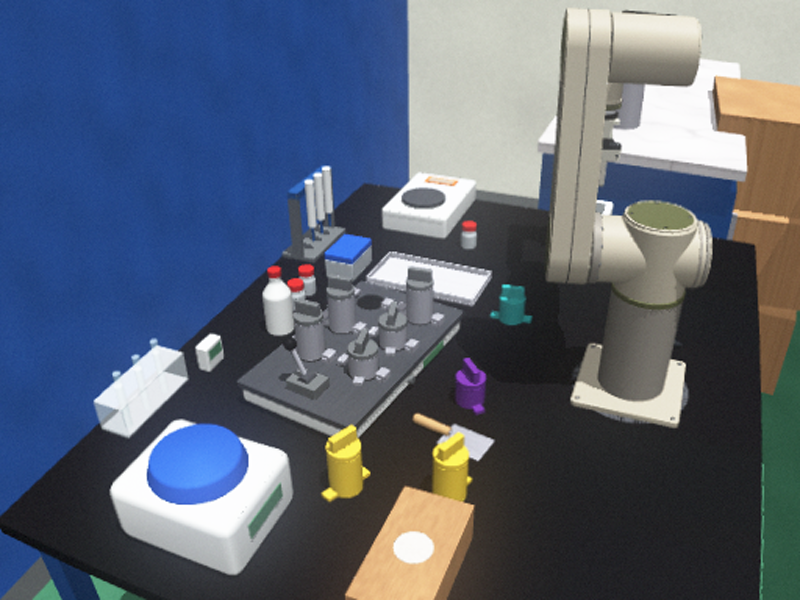

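The scene view shows three tall and two short grey jars on the deck, with the station nearest the tray empty. The deck corners (800 px scale) are about (345,297), (415,373), (573,290). The tray's corners are about (245,370), (303,336), (389,412), (332,460). The lever leans at the far end of the deck (side view, ball at 290,341).

```bash
cat > h.py <<'E'
import cv2,numpy as np
from scipy.spatial.transform import Rotation as R
from plant import robot
def ray(m,px):
    K=np.array([[m['fx'],0,m['cx']],[0,m['fy'],m['cy']],[0,0,1]])
    p=cv2.undistortPoints(np.array(px,float).reshape(-1,1,2),K,m['D']).reshape(-1,2)
    d=np.c_[p,np.ones(len(p))]@R.from_rotvec(m['rotation']).as_matrix().T
    return d/np.linalg.norm(d,axis=1)[:,None]
def plane(m,px,z):
    d=ray(m,px);e=m['eye'];return e+d*((z-e[2])/d[:,2])[:,None]
def proj(m,P):
    K=np.array([[m['fx'],0,m['cx']],[0,m['fy'],m['cy']],[0,0,1]])
    Rm=R.from_rotvec(m['rotation']).as_matrix()
    return cv2.projectPoints(np.array(P,float).reshape(-1,1,3),cv2.Rodrigues(Rm.T)[0],-Rm.T@m['eye'],K,m['D'])[0].reshape(-1,2)
def tri(m1,p1,m2,p2):
    d1,d2=ray(m1,p1)[0],ray(m2,p2)[0];A=np.c_[d1,-d2]
    s=np.linalg.lstsq(A,m2['eye']-m1['eye'],rcond=None)[0]
    a,b=m1['eye']+s[0]*d1,m2['eye']+s[1]*d2;return (a+b)/2,np.linalg.norm(a-b)
E
cat > a.py <<'E'
from h import *
np.set_printoptions(precision=4,suppress=True)
k=1/1.5625
S=robot.camera_model("scene");D=robot.camera_model("side")
sc=np.array([[345,297],[415,373],[573,290],[497,233]])*k
sd=np.array([[240,382],[347,428],[462,325]])*k
print("scene corners",plane(S,sc,.06)); print("side",plane(D,sd,.06))
print("tray",plane(S,np.array([[245,370],[303,336],[389,412],[332,460]])*k,.02))
print("empty",plane(S,np.array([[422,332]])*k,.06),plane(D,np.array([[371,302]])*k,.06))
print("ball",tri(S,np.array([[519,243]])*k,D,np.array([[290,341]])*k))
s=robot.read_state();Rt=R.from_rotvec(s['orientation']).as_matrix();print(Rt)
m=robot.camera_model("wrist");Rw=R.from_rotvec(m['rotation']).as_matrix()
print("cam in tool",Rt.T@(m['eye']-s['tool_pos']),Rt.T@Rw)
E
python3 a.py
```

```text
scene corners [[ 0.409  -0.0673  0.06  ]
 [ 0.6744 -0.1109  0.06  ]
 [ 0.7399  0.3306  0.06  ]
 [ 0.4773  0.3811  0.06  ]]
side [[0.7203 0.3536 0.06  ]
 [0.4635 0.398  0.06  ]
 [0.3718 0.0024 0.06  ]]
tray [[ 0.4108 -0.3315  0.02  ]
 [ 0.4106 -0.1877  0.02  ]
 [ 0.6863 -0.1901  0.02  ]
 [ 0.695  -0.3341  0.02  ]]
empty [[ 0.6036 -0.0203  0.06  ]] [[ 0.5972 -0.0143  0.06  ]]
ball (array([0.6186, 0.2888, 0.1446]), np.float64(0.025659225443444643))
[[ 0.9493  0.3144 -0.0003]
 [ 0.3144 -0.9493  0.0013]
 [ 0.0001 -0.0014 -1.    ]]
cam in tool [ 0.0695  0.     -0.1409] [[-0.0002 -0.9681 -0.2505]
 [ 1.     -0.0002  0.0001]
 [-0.0001 -0.2505  0.9681]]
```

View pics/wrist0.png

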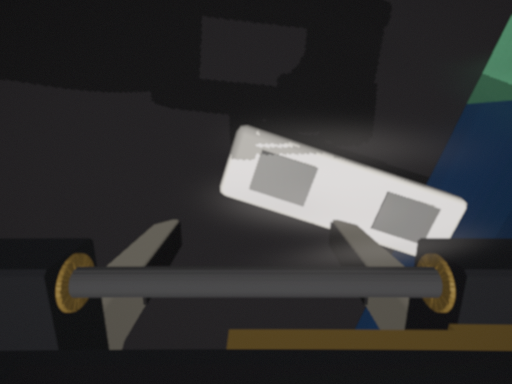

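Call:
arm_command(
  increments="0 32 -30 -12 0; 0 64 -60 -24 0; 0 96 -90 -36 0; 0 128 -120 -48 0; 0 160 -150 -60 0",
)

```text
t: 0.65
tool_pos: [0.2938, -0.3752, 0.3038]
orientation: [-3.101, -0.5, 0.0]
force: [1.0, -0.3, 0.3]
opening: 0.0929
gripper_force: 0.0
```

Call:
arm_command(
  increments="0 32 -30 -12 0; 0 64 -60 -24 0; 0 96 -90 -36 0; 0 128 -120 -48 0; 0 160 -150 -60 0",
)

```text
t: 1.15
tool_pos: [0.3985, -0.1825, 0.364]
orientation: [3.101, 0.5, 0.0]
force: [0.7, -0.1, -0.8]
opening: 0.0929
gripper_force: 0.0
```

Call:
arm_command(
  increments="0 32 -30 -12 0; 0 64 -60 -24 0; 0 96 -90 -36 0; 0 128 -120 -48 0; 0 160 -150 -60 0",
)

```text
t: 1.65
tool_pos: [0.5033, 0.0104, 0.424]
orientation: [3.101, 0.5, -0.0]
force: [1.0, -0.5, 0.3]
opening: 0.0928
gripper_force: 0.0
```

Call:
arm_command(
  increments="0 32 -30 0 0.12; 0 64 -60 0 0.24; 0 88 -88 0 0.36; 0 88 -88 0 0.475; 0 88 -88 0 0.475",
)

```text
t: 2.15
tool_pos: [0.5587, 0.1208, 0.4226]
orientation: [3.132, -0.243, -0.003]
force: [0.4, 0.1, -0.1]
opening: 0.093
gripper_force: 0.0
```

```bash
cat > snap.py <<'E'
import sys,pickle
from h import *
m=robot.camera_model("wrist");i=robot.read_camera("wrist");n=sys.argv[1]
cv2.imwrite(f"pics/{n}.png",i);pickle.dump(m,open(f"pics/{n}.pkl","wb"))
cv2.imwrite(f"pics/{n}b.png",cv2.resize(i,(800,600),interpolation=cv2.INTER_CUBIC))
E
python3 snap.py w1
```

```text
(no output)
```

View pics/w1b.png

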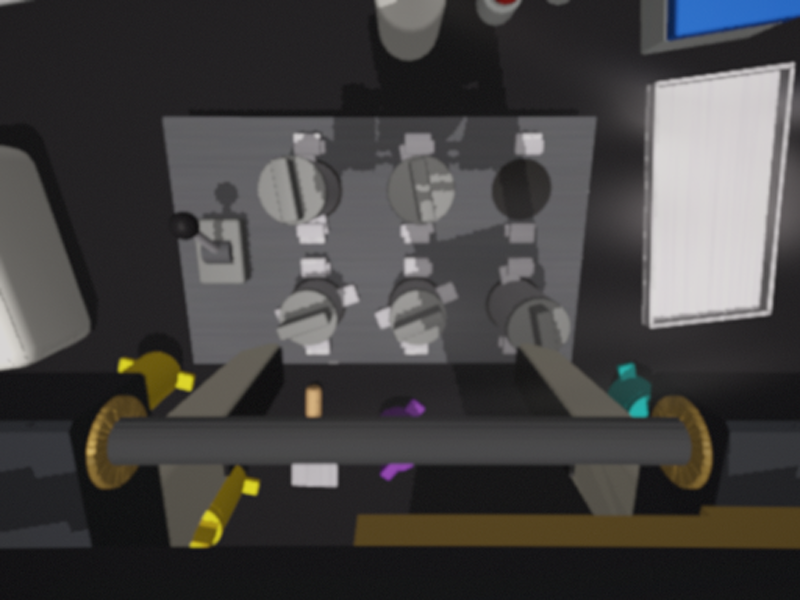

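The wrist view shows the deck corners at (163,117), (597,117), (573,362) and (193,362). The tall jars sit in the stations around (292,190), (420,190) and (540,325). Both short jars, at about (308,316) and (417,316), are turned clear, and the lever ball is at (184,226).

```bash
cat > b.py <<'E'
from h import *
import pickle
np.set_printoptions(precision=4,suppress=True)
m=pickle.load(open("pics/w1.pkl","rb"));k=1/1.5625
f=lambda p,z:plane(m,(np.atleast_2d(p)+.5)*k-.5,z)
c=f([[163,117],[597,117],[573,362],[193,362]],.06)[:,:2];print(c)
# least squares rigid fit, deck y range -200..260 assumed, then check
y0=.03
M=np.array([[.14,.23+y0],[.14,-.23+y0],[-.14,-.23+y0],[-.14,.23+y0]])
mc,cc=M.mean(0),c.mean(0);A=(M-mc);B=c-cc
th=np.arctan2((A[:,0]*B[:,1]-A[:,1]*B[:,0]).sum(),(A*B).sum())
r=np.array([[np.cos(th),-np.sin(th)],[np.sin(th),np.cos(th)]]);o=cc-r@mc
print("yaw",th,"o",o,"res",c-(M@r.T+o))
def sh(p,z):return (f(p,z)[:,:2]-o)@r
print("empty",sh([521,190],.06))
print("clamps y0",sh([[310,143],[312,232],[417,145],[417,233],[532,143],[522,232],[316,267],[417,267],[520,268],[319,345],[415,345]],.076))
print("block",sh([[200,220],[244,220],[246,282],[200,282]],.085),"ball",sh([184,226],.152))
for n,p,z in [("t1",[[285,160],[300,220]],.185),("t2",[[415,160],[425,222]],.185),("t3",[[537,306],[548,347]],.185),("s1",[[278,326],[331,308]],.148),("s2",[[394,328],[441,307]],.148)]:
    q=sh(p,z);d=q[0]-q[1];print(n,q.mean(0),np.linalg.norm(d),np.arctan2(d[1],d[0]))
print("tray",f([[648,85],[795,63],[771,313],[648,327]],.02))
E
python3 b.py
```

```text
[[ 0.7353  0.3444]
 [ 0.6648 -0.1078]
 [ 0.3905 -0.0675]
 [ 0.4621  0.3885]]
yaw -0.1545150650464045 o [0.5585 0.1098] res [[-0.0016 -0.0007]
 [-0.0013  0.0016]
 [ 0.0011 -0.0012]
 [ 0.0018  0.0003]]
empty [[ 0.0642 -0.1239]]
clamps y0 [[ 0.1117  0.1029]
 [ 0.0201  0.1055]
 [ 0.1098 -0.0083]
 [ 0.0189 -0.0092]
 [ 0.1115 -0.1276]
 [ 0.0199 -0.1238]
 [-0.0186  0.103 ]
 [-0.0187 -0.0096]
 [-0.0199 -0.1244]
 [-0.1108  0.1039]
 [-0.1109 -0.0081]]
block [[ 0.0335  0.2218]
 [ 0.0336  0.1753]
 [-0.0337  0.1791]
 [-0.0337  0.2295]] ball [[0.0329 0.2075]]
t1 [0.0649 0.0987] 0.048969559760595874 0.19280601625284408
t2 [ 0.064  -0.0069] 0.0505744057845563 0.17643978505282973
t3 [-0.0536 -0.1179] 0.040618718526402114 0.32399498784281267
s1 [-0.0553  0.1031] 0.05581980905859241 1.904652184528788
s2 [-0.056  -0.0073] 0.05054613339975939 2.00796010274863
tray [[ 0.6921 -0.1824  0.02  ]
 [ 0.6884 -0.3407  0.02  ]
 [ 0.4003 -0.3317  0.02  ]
 [ 0.4052 -0.1791  0.02  ]]
```

Run:
```python
import cv2
i=cv2.imread("pics/w1.png")[75:240,100:385]
cv2.imwrite("pics/w1c.png",cv2.resize(cv2.convertScaleAbs(i,alpha=1.5),(798,462),interpolation=cv2.INTER_CUBIC))
```

```text
(no output)
```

View pics/w1c.png

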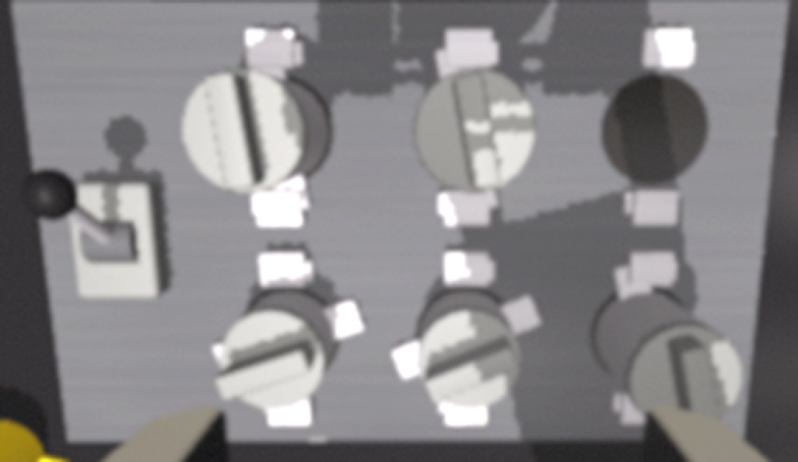

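Call:
arm_command(
  increments="1 15 -39 0 0; 1 30 -78 0 0; 1 45 -117 0 0; 1 61 -156 0 0; 1 76 -195 0 0",
  grip_force=20,
)

```text
t: 2.7
tool_pos: [0.6648, 0.3006, 0.4241]
orientation: [-3.132, 0.24, -0.001]
force: [1.3, 1.2, 0.5]
opening: 0.0576
gripper_force: 0.0
```

Call:
arm_command(
  increments="1 0 0 50 0; 1 0 0 100 0; 1 0 0 150 0; 1 0 0 200 0; 1 0 0 240 0",
)

```text
t: 3.2
tool_pos: [0.663, 0.2989, 0.1801]
orientation: [3.131, -0.24, -0.004]
force: [0.4, -0.6, -0.4]
opening: 0.0179
gripper_force: 0.0
```

Call:
arm_command(
  increments="1 0 0 18 0; 1 -20 0 18 0; 1 -40 0 18 0; 1 -60 0 18 0; 1 -75 0 18 0",
)

```text
t: 3.7
tool_pos: [0.5903, 0.312, 0.1681]
orientation: [-3.131, 0.241, -0.005]
force: [1.6, -0.3, -0.5]
opening: 0.0004
gripper_force: 0.5
```

Call:
arm_command(
  increments="1 -6 0 0 0; 1 -12 0 0 0; 1 -17 0 0 0; 1 -17 0 0 0",
)

```text
t: 4.1
tool_pos: [0.5734, 0.3148, 0.1663]
orientation: [-3.132, 0.243, -0.001]
force: [0.1, -0.2, 0.0]
opening: 0.0005
gripper_force: 0.1
```

Call:
arm_command(
  increments="1 -3 0 0 0; 1 -6 0 0 0; 1 -6 0 0 0",
)

```text
t: 4.4
tool_pos: [0.572, 0.3149, 0.1665]
orientation: [-3.131, 0.246, -0.016]
force: [21.9, -0.7, -9.1]
opening: 0.0004
gripper_force: 11.0
```

Run:
```python
from h import *
import pickle
a=robot.read_camera("wrist")
b=robot.read_camera("scene");c=robot.read_camera("side")
S=robot.camera_model("scene");D=robot.camera_model("side")
P=lambda L:[.5570+.988*L[0]+.154*L[1],.1004-.154*L[0]+.988*L[1],L[2]]
q=[P((s*.0384,.215,.152)) for s in (1,-1)]
print(proj(S,q),proj(D,q))
x,y=proj(S,q).mean(0).astype(int);u,v=proj(D,q).mean(0).astype(int)
t=lambda i,x,y:cv2.resize(i[max(y-40,0):y+40,max(0,x-40):x+40],(320,320),interpolation=cv2.INTER_CUBIC)
cv2.imwrite("pics/lev.png",np.hstack([t(b,x,y),t(c,u,v)]))
```

```text
[[341.47159549 153.46116984]
 [326.48339047 143.32790271]] [[183.97178914 218.36104966]
 [204.63941341 225.88473764]]
```

View pics/lev.png

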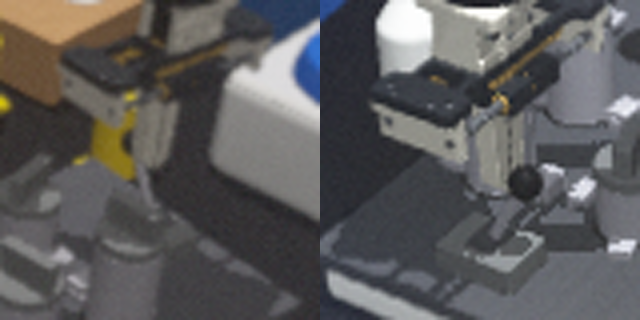

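Side crop: the ball is at (205,227) px, matching the predicted off position (204.6,225.9), and the 22 N reading means it is on its end stop. The lever is off, so I go to the middle +x tall jar.

Call:
arm_command(
  increments="1 12 0 0 0; 1 12 0 -45 0; 0.4 12 0 -90 0",
)

```text
t: 4.85
tool_pos: [0.5781, 0.313, 0.254]
orientation: [3.13, -0.244, -0.008]
force: [1.0, -0.2, 0.5]
opening: 0.0052
gripper_force: 0.0
```

Call:
arm_command(
  increments="0.4 15 43 0 0; 0.4 30 86 0 0; 0.4 46 129 0 0; 0.4 61 172 0 0; 0.4 76 214 0 0",
)

```text
t: 5.35
tool_pos: [0.6211, 0.0888, 0.2556]
orientation: [-3.132, 0.243, 0.0]
force: [0.8, -0.4, -0.4]
opening: 0.0436
gripper_force: 0.0
```

Call:
arm_command(
  increments="0.4 0 0 0 -0.1; 0.4 0 0 0 -0.17; 0.4 0 0 0 -0.17",
)

```text
t: 5.65
tool_pos: [0.6211, 0.09, 0.2555]
orientation: [-3.141, -0.023, 0.001]
force: [-0.1, -0.1, 0.6]
opening: 0.0559
gripper_force: 0.0
```

```bash
python3 snap.py w2
cat > pose.py <<'E'
from h import *
s=robot.read_state();p=s['tool_pos'];Rt=R.from_rotvec(s['orientation']).as_matrix()
o=np.array([.5570,.1004]);r=np.array([[.988,.154],[-.154,.988]])
print("world",p.round(4),"shaker mm",((p[:2]-o)@r*1000).round(1),"a",round(np.arctan2(Rt[1,0],Rt[0,0]),3),"open",s['opening'],"F",s['force'].round(1))
E
python3 pose.py
```

```text
world [0.621  0.0904 0.2555] shaker mm [64.8  0. ] a 0.013 open 0.05545494991350025 F [-0.4 -0.4 -0.3]
```

View pics/w2.png

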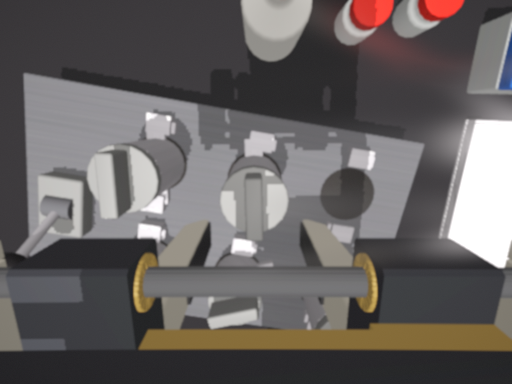

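The bar of the middle tall jar is centred at column 255 and lies along the tool's x. I descend, grip and turn it.

Call:
arm_command(
  increments="0.4 0 0 40 0; 0.4 0 0 69 0; 1 0 0 69 0; 1 0 0 69 0; 1 0 0 69 0",
  grip_force=40,
)

```text
t: 6.2
tool_pos: [0.6211, 0.0911, 0.187]
orientation: [-3.141, -0.022, -0.0]
force: [0.2, -0.6, 0.2]
opening: 0.0363
gripper_force: 0.0
```

Call:
arm_command(
  increments="1 0 0 0 0; 1 0 0 0 0; 1 0 0 0 0",
)

```text
t: 6.5
tool_pos: [0.6211, 0.0908, 0.1869]
orientation: [-3.141, -0.023, -0.001]
force: [0.0, 2.4, 0.9]
opening: 0.0138
gripper_force: 39.9
```

Call:
arm_command(
  increments="1 0 0 0 -0.1; 1 0 0 0 -0.2; 1 0 0 0 -0.3; 1 0 0 0 -0.4; 1 0 0 0 -0.5",
)

```text
t: 7.0
tool_pos: [0.6211, 0.0907, 0.187]
orientation: [3.036, 0.806, 0.001]
force: [-0.2, 0.5, 0.2]
opening: 0.0137
gripper_force: 39.9
```

Call:
arm_command(
  increments="1 0 0 0 -0.1; 1 0 0 0 -0.2; 1 0 0 0 -0.3; 1 0 0 0 -0.4; 1 0 0 0 -0.43",
)

```text
t: 7.5
tool_pos: [0.6211, 0.0907, 0.1869]
orientation: [2.795, 1.434, 0.001]
force: [0.5, -0.7, -0.3]
opening: 0.0138
gripper_force: 39.9
```

```bash
python3 pose.py
```

```text
world [0.6211 0.0907 0.1869] shaker mm [64.9  0.3] a 0.948 open 0.013765748317253178 F [ 0.5 -0.7 -0.3]
```

Call:
arm_command(
  increments="1 0 0 -6 0; 1 0 0 -20 0; 1 0 0 -50 0; 1 0 0 -95 0; 1 0 0 -95 0",
)

```text
t: 8.0
tool_pos: [0.6241, 0.091, 0.291]
orientation: [2.794, 1.426, 0.018]
force: [0.6, 0.1, -2.1]
opening: 0.0138
gripper_force: 39.9
```

Call:
arm_command(
  increments="1 -34 27 0 0; 1 -69 55 0 0; 1 -103 82 0 0; 1 -137 109 0 0; 1 -172 137 0 0",
)

```text
t: 8.5
tool_pos: [0.6309, -0.1304, 0.2816]
orientation: [-2.798, -1.429, -0.0]
force: [0.4, 1.2, -3.3]
opening: 0.0136
gripper_force: 40.0
```

Call:
arm_command(
  increments="1 -34 27 0 -0.12; 1 -69 54 0 -0.24; 1 -103 81 0 -0.36; 1 -103 81 0 -0.48; 1 -103 81 0 -0.6",
)

```text
t: 9.0
tool_pos: [0.6359, -0.2618, 0.2807]
orientation: [-2.248, -2.193, 0.001]
force: [0.6, 0.5, -4.0]
opening: 0.0137
gripper_force: 40.0
```

Call:
arm_command(
  increments="1 0 0 0 0; 1 0 0 0 0",
)

```text
t: 9.2
tool_pos: [0.6364, -0.2597, 0.2814]
orientation: [-2.254, -2.188, 0.0]
force: [-0.1, 0.6, -4.6]
opening: 0.0136
gripper_force: 40.0
```

```bash
python3 pose.py; python3 snap.py w3
python3 - <<'E'
from h import *
cv2.imwrite("pics/s3.png",robot.read_camera("scene")[170:320,120:320].repeat(4,0).repeat(4,1))
E
```

```text
world [ 0.6364 -0.2597  0.2814] shaker mm [ 133.9 -343.5] a 1.541 open 0.013553933050210486 F [-0.1  0.6 -4.6]
```

View pics/w3.png

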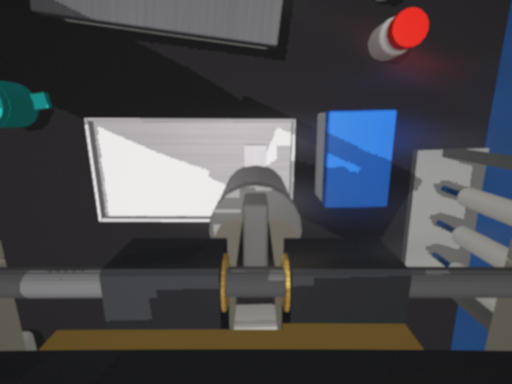

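View pics/s3.png

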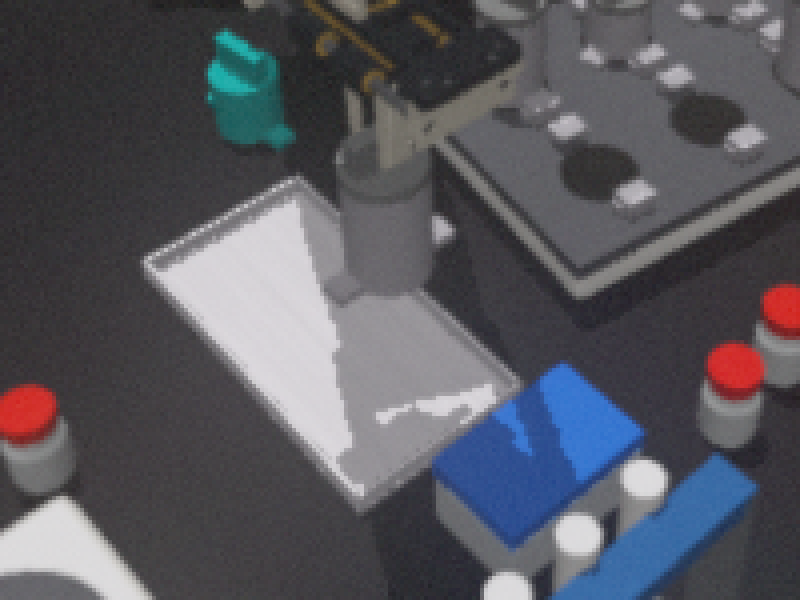

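w3 shows the tray's rim corners at about (86,118), (296,119) and (98,221), with the held jar over its right end. In s3 the tray corners are (145,262), (297,178), (523,383) and (362,510) in crop pixels (crop offset 120,170, scale 4).

```bash
cat > tray.py <<'E'
from h import *
import sys,json,pickle
def fit(P):  # P: TL(-x,+y),TR(+x,+y),BR(+x,-y),BL(-x,-y); None allowed
    M=np.array([[-.145,.075],[.145,.075],[.145,-.075],[-.145,-.075]])
    k=[i for i in range(4) if P[i] is not None];c=np.array([P[i] for i in k]);M=M[k]
    A=M-M.mean(0);B=c-c.mean(0)
    th=np.arctan2((A[:,0]*B[:,1]-A[:,1]*B[:,0]).sum(),(A*B).sum())
    r=np.array([[np.cos(th),-np.sin(th)],[np.sin(th),np.cos(th)]]);o=c.mean(0)-r@M.mean(0)
    print("tray yaw",round(th,3),"o",o.round(4),"res mm",((c-(M@r.T+o))*1e3).round(1).tolist())
    for x in(-.09,0,.09):print(x,(o+r@[x,0]).round(4))
E
python3 - <<'E'
from tray import *
m=pickle.load(open("pics/w3.pkl","rb"))
p=plane(m,[[86,118],[296,119],[98,221]],.02)[:,:2];fit([p[0],p[1],None,p[2]])
S=robot.camera_model("scene")
q=plane(S,np.array([[297,178],[523,383],[362,510],[145,262]])/4+[120,170]-.4,.02)[:,:2];fit(list(q))
E
```

```text
tray yaw -0.038 o [ 0.548  -0.2615] res mm [[2.0, -0.8], [-0.7, 0.7], [-1.3, 0.1]]
-0.09 [ 0.458  -0.2581]
0 [ 0.548  -0.2615]
0.09 [ 0.6379 -0.2649]
tray yaw -0.028 o [ 0.5501 -0.2626] res mm [[-0.4, -1.7], [-3.5, 0.4], [4.4, -2.4], [-0.5, 3.7]]
-0.09 [ 0.4601 -0.2601]
0 [ 0.5501 -0.2626]
0.09 [ 0.64   -0.2651]
```

Call:
arm_command(
  increments="1 -4 3 40 0; 1 -4 3 80 0; 1 -4 3 115 0; 1 -4 3 138 0; 1 -4 3 144 0",
)

```text
t: 9.8
tool_pos: [0.6373, -0.2624, 0.1332]
orientation: [-2.247, -2.187, 0.003]
force: [-1.4, 0.1, -4.6]
opening: 0.0134
gripper_force: 40.0
```

Call:
arm_command(
  increments="1 0 0 2 0; 1 0 0 4 0; 1 0 0 5 0; 1 0 0 6 0",
)

```text
t: 10.2
tool_pos: [0.6403, -0.2643, 0.1335]
orientation: [2.248, 2.19, 0.001]
force: [-0.4, -0.2, -3.3]
opening: 0.0133
gripper_force: 40.0
```

Call:
arm_command(
  increments="1 0 0 2 0; 1 0 0 3 0; 1 0 0 3 0",
)

```text
t: 10.5
tool_pos: [0.6403, -0.2647, 0.1311]
orientation: [2.248, 2.19, 0.001]
force: [-2.1, -0.7, 5.7]
opening: 0.014
gripper_force: 40.0
```

Call:
arm_command(
  increments="0.5 0 0 0 0; 0.5 0 0 0 0; 0.5 0 0 0 0",
)

```text
t: 10.8
tool_pos: [0.6395, -0.2639, 0.1288]
orientation: [2.25, 2.192, 0.0]
force: [-0.3, -0.0, 0.3]
opening: 0.0329
gripper_force: 0.0
```

Call:
arm_command(
  increments="0.5 0 0 -10 0; 0.5 0 0 -40 0; 0.5 0 0 -85 0; 0.5 0 0 -130 0; 0.5 0 0 -150 0",
)

```text
t: 11.3
tool_pos: [0.6409, -0.2646, 0.2857]
orientation: [2.245, 2.187, 0.004]
force: [0.9, -0.7, 1.1]
opening: 0.0466
gripper_force: 0.0
```

Call:
arm_command(
  increments="0.4 46 -1 0 0.14; 0.4 92 -3 0 0.29; 0.4 140 -5 0 0.44; 0.4 187 -6 0 0.59; 0.4 234 -8 0 0.74",
)

```text
t: 11.8
tool_pos: [0.6373, -0.0286, 0.2796]
orientation: [2.892, 1.225, 0.001]
force: [0.5, -0.9, -0.1]
opening: 0.0558
gripper_force: 0.0
```

Call:
arm_command(
  increments="0.4 33 -33 0 0.14; 0.4 66 -66 0 0.29; 0.4 100 -99 0 0.44; 0.4 133 -132 0 0.59; 0.4 166 -165 0 0.74",
)

```text
t: 12.3
tool_pos: [0.6328, 0.2053, 0.2797]
orientation: [-3.139, -0.111, -0.002]
force: [0.3, -0.0, 1.0]
opening: 0.0557
gripper_force: 0.0
```

Call:
arm_command(
  increments="0.4 0 0 0 0.03; 0.4 0 0 0 0.03; 0.4 0 0 0 0.03",
)

```text
t: 12.6
tool_pos: [0.6332, 0.2029, 0.2791]
orientation: [3.14, 0.075, 0.001]
force: [0.5, -1.0, -0.2]
opening: 0.0561
gripper_force: 0.0
```

```bash
python3 pose.py; python3 snap.py w4
```

```text
world [0.6332 0.2029 0.2791] shaker mm [ 59.5 113. ] a 0.048 open 0.05605488676582638 F [ 0.5 -1.  -0.2]
```

View pics/w4.png

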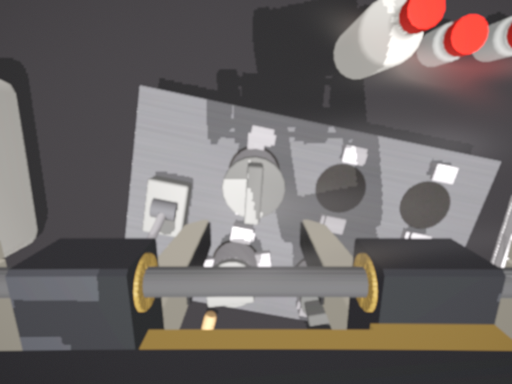

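Bar of the second tall jar is at columns 250–260, aligned with the tool. I descend, grip, turn and lift as before.

Call:
arm_command(
  increments="0.4 6 -1 40 0; 0.4 6 -1 75 0; 0.4 6 -1 92 0; 1 6 -1 92 0; 1 6 -1 92 0",
)

```text
t: 13.15
tool_pos: [0.6393, 0.2038, 0.1872]
orientation: [3.141, 0.072, 0.0]
force: [0.2, -0.2, -0.0]
opening: 0.0443
gripper_force: 0.0
```

Call:
arm_command(
  increments="1 0 0 0 0; 1 0 0 0 0; 1 0 0 0 0; 1 0 0 0 0; 1 0 0 0 0",
)

```text
t: 13.65
tool_pos: [0.6392, 0.2046, 0.1871]
orientation: [3.141, 0.073, 0.001]
force: [-0.7, -0.9, 2.8]
opening: 0.0137
gripper_force: 39.3
```

Call:
arm_command(
  increments="1 0 0 0 -0.1; 1 0 0 0 -0.2; 1 0 0 0 -0.3; 1 0 0 0 -0.4; 1 0 0 0 -0.5",
)

```text
t: 14.15
tool_pos: [0.6392, 0.2048, 0.1871]
orientation: [-3.023, -0.854, -0.001]
force: [-1.1, -0.4, 2.1]
opening: 0.0144
gripper_force: 39.3
```

Call:
arm_command(
  increments="1 0 0 0 -0.1; 1 0 0 0 -0.2; 1 0 0 0 -0.3; 1 0 0 0 -0.4; 1 0 0 0 -0.4",
)

```text
t: 14.65
tool_pos: [0.6392, 0.2047, 0.1871]
orientation: [2.795, 1.434, 0.001]
force: [-0.3, 0.4, 3.8]
opening: 0.0138
gripper_force: 39.4
```

Call:
arm_command(
  increments="1 0 0 -6 0; 1 0 0 -20 0; 1 0 0 -50 0; 1 0 0 -95 0; 1 0 0 -95 0",
)

```text
t: 15.15
tool_pos: [0.6418, 0.2053, 0.291]
orientation: [2.795, 1.428, 0.019]
force: [1.7, 1.1, -2.5]
opening: 0.0136
gripper_force: 39.3
```

```bash
python3 pose.py
```

```text
world [0.6418 0.2053 0.291 ] shaker mm [ 67.7 116.7] a 0.945 open 0.013629975114090096 F [ 1.7  1.1 -2.5]
```

Call:
arm_command(
  increments="1 -43 20 0 0; 1 -86 40 0 0; 1 -129 60 0 0; 1 -172 80 0 0; 1 -215 100 0 0",
)

```text
t: 15.65
tool_pos: [0.5936, -0.0299, 0.2813]
orientation: [-2.797, -1.43, 0.001]
force: [0.7, -2.0, -4.7]
opening: 0.0137
gripper_force: 40.0
```

Call:
arm_command(
  increments="1 -43 20 0 0; 1 -86 40 0 0; 1 -129 60 0 0; 1 -172 80 0 0; 1 -215 100 0 0",
)

```text
t: 16.15
tool_pos: [0.5491, -0.2628, 0.2813]
orientation: [-2.797, -1.43, 0.0]
force: [0.8, 0.5, -4.8]
opening: 0.0136
gripper_force: 40.0
```

Call:
arm_command(
  increments="1 0 0 0 -0.14; 1 0 0 0 -0.28; 1 0 0 0 -0.42; 1 0 0 0 -0.55; 1 0 0 0 -0.59",
)

```text
t: 16.65
tool_pos: [0.5496, -0.2611, 0.2811]
orientation: [-2.255, -2.186, 0.0]
force: [0.2, -0.7, -4.4]
opening: 0.0138
gripper_force: 40.0
```

Call:
arm_command(
  increments="1 0 0 0 0; 1 0 0 0 0",
)

```text
t: 16.85
tool_pos: [0.5498, -0.2611, 0.2813]
orientation: [-2.261, -2.18, 0.0]
force: [0.1, 1.0, -4.0]
opening: 0.0137
gripper_force: 40.0
```

```bash
python3 pose.py
python3 - <<'E'
from h import *
cv2.imwrite("pics/s5.png",robot.read_camera("scene")[170:320,120:320].repeat(4,0).repeat(4,1))
E
```

```text
world [ 0.5498 -0.2611  0.2813] shaker mm [  48.6 -358.2] a 1.534 open 0.013732039359418281 F [ 0.1  1.  -4. ]
```

View pics/s5.png

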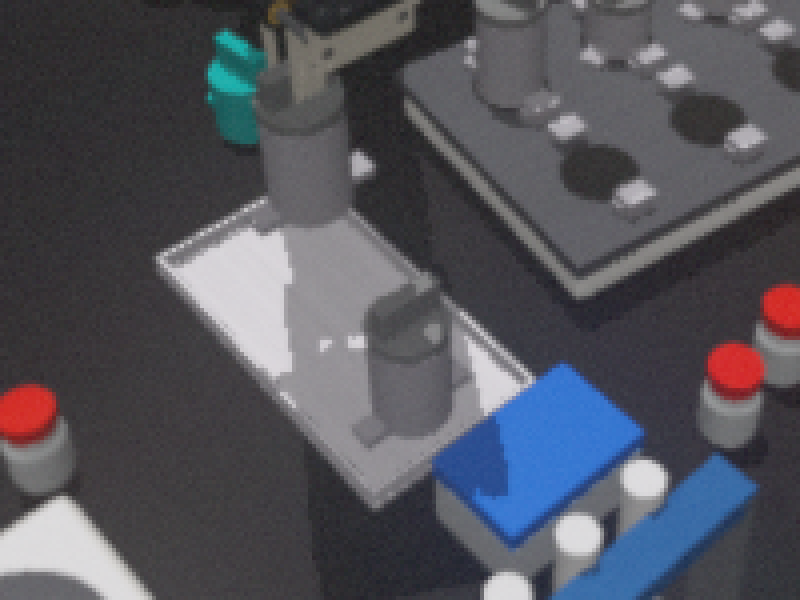

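s5: the tray has shifted slightly. Its corners are now about (157,258) on the left, (533,383) on the right and (376,507) at the bottom; the first jar stands in it upright.

Run:
```python
from tray import *
S=robot.camera_model("scene")
g=lambda p:np.array(p)/4+[120,170]-.4
q=plane(S,g([[533,383],[376,507],[157,258]]),.02)[:,:2];fit([None,*q])
print("jar1 bar top ends",plane(S,g([[372,332],[432,283]]),.125+.0045),"lugs",plane(S,g([[370,433],[465,375]]),.0125))
print(proj(S,[[.638,-.264,.0045],[.638,-.264,.102]])*4-[478,678])
```

```text
tray yaw -0.041 o [ 0.5547 -0.2537] res mm [[-4.0, -1.1], [5.5, -1.0], [-1.4, 2.1]]
-0.09 [ 0.4648 -0.25  ]
0 [ 0.5547 -0.2537]
0.09 [ 0.6446 -0.2574]
jar1 bar top ends [[ 0.65594717 -0.29428904  0.1295    ]
 [ 0.65008079 -0.23726199  0.1295    ]] lugs [[ 0.64711813 -0.29803333  0.0125    ]
 [ 0.65453891 -0.21398678  0.0125    ]]
[[399.72928573 406.11286371]
 [392.9877168  319.97145276]]
```

Call:
arm_command(
  increments="1 7 5 40 0; 1 7 5 80 0; 1 7 5 115 0; 1 7 5 138 0; 1 7 5 144 0",
)

```text
t: 17.4
tool_pos: [0.553, -0.2531, 0.1335]
orientation: [-2.256, -2.177, 0.003]
force: [-1.4, -0.2, -4.7]
opening: 0.0139
gripper_force: 40.0
```

Call:
arm_command(
  increments="1 0 0 2 0; 1 0 0 4 0; 1 0 0 6 0; 1 0 0 8 0; 1 0 0 8 0",
)

```text
t: 17.9
tool_pos: [0.5563, -0.2549, 0.1314]
orientation: [2.257, 2.181, 0.001]
force: [1.0, -0.7, 0.6]
opening: 0.0139
gripper_force: 40.0
```

Call:
arm_command(
  increments="0.5 0 0 0 0; 0.5 0 0 0 0; 0.5 0 0 0 0",
)

```text
t: 18.2
tool_pos: [0.5554, -0.2545, 0.13]
orientation: [2.259, 2.183, 0.0]
force: [-0.1, 0.1, -1.2]
opening: 0.0334
gripper_force: 0.0
```

Call:
arm_command(
  increments="0.5 0 0 -10 0; 0.5 0 0 -40 0; 0.5 0 0 -85 0; 0.5 0 0 -130 0; 0.5 0 0 -150 0",
)

```text
t: 18.7
tool_pos: [0.5567, -0.2552, 0.2863]
orientation: [2.254, 2.178, 0.003]
force: [1.0, -0.3, -0.5]
opening: 0.0465
gripper_force: 0.0
```

Call:
arm_command(
  increments="0.4 42 -15 0 0.14; 0.4 84 -30 0 0.29; 0.4 126 -45 0 0.44; 0.4 168 -60 0 0.59; 0.4 210 -75 0 0.74",
)

```text
t: 19.2
tool_pos: [0.4872, -0.0418, 0.2806]
orientation: [2.896, 1.217, 0.002]
force: [-0.1, 0.6, 0.1]
opening: 0.0554
gripper_force: 0.0
```

Call:
arm_command(
  increments="0.4 9 -19 0 0.14; 0.4 18 -37 0 0.29; 0.4 18 -37 0 0.44; 0.4 18 -37 0 0.59; 0.4 18 -37 0 0.73",
)

```text
t: 19.7
tool_pos: [0.4739, -0.0043, 0.2807]
orientation: [3.14, 0.105, 0.002]
force: [0.4, 0.4, 0.2]
opening: 0.0556
gripper_force: 0.0
```

Call:
arm_command(
  increments="0.4 0 0 0 0.04; 0.4 0 0 0 0.04",
)

```text
t: 19.9
tool_pos: [0.4739, -0.0046, 0.2805]
orientation: [3.141, 0.05, 0.001]
force: [-0.8, 0.2, 0.6]
opening: 0.0554
gripper_force: 0.0
```

```bash
python3 pose.py; python3 snap.py w6
```

```text
world [ 0.4739 -0.0046  0.2805] shaker mm [ -65.9 -116.6] a 0.032 open 0.05541169995395773 F [-0.8  0.2  0.6]
```

View pics/w6.png

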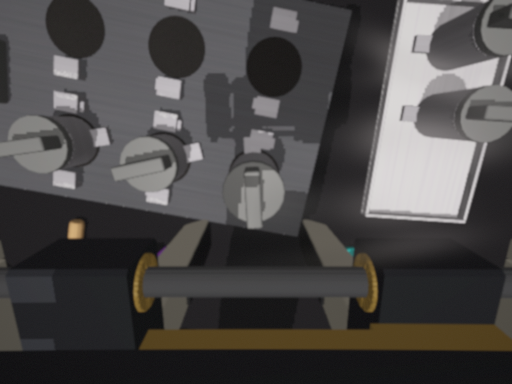

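The third tall jar's bar is centred at column 253, aligned. The tray is visible at right with both jars upright on its floor.

Call:
arm_command(
  increments="0.4 1 -1 40 0; 0.4 1 -1 75 0; 0.4 1 -1 93 0; 1 1 -1 93 0; 1 1 -1 93 0",
)

```text
t: 20.45
tool_pos: [0.4748, -0.0036, 0.1869]
orientation: [-3.141, -0.052, 0.0]
force: [-0.9, 0.0, 1.4]
opening: 0.0442
gripper_force: 0.0
```

Call:
arm_command(
  increments="1 0 0 0 0; 1 0 0 0 0; 1 0 0 0 0; 1 0 0 0 0; 1 0 0 0 0",
)

```text
t: 20.95
tool_pos: [0.475, -0.0035, 0.187]
orientation: [-3.141, -0.051, -0.001]
force: [0.9, 1.3, 1.9]
opening: 0.0139
gripper_force: 39.9
```

Call:
arm_command(
  increments="1 0 0 0 -0.1; 1 0 0 0 -0.2; 1 0 0 0 -0.3; 1 0 0 0 -0.4; 1 0 0 0 -0.5",
)

```text
t: 21.45
tool_pos: [0.475, -0.0038, 0.187]
orientation: [3.029, 0.832, 0.001]
force: [-0.2, 0.2, 1.6]
opening: 0.0138
gripper_force: 39.9
```

Call:
arm_command(
  increments="1 0 0 0 -0.1; 1 0 0 0 -0.2; 1 0 0 0 -0.3; 1 0 0 0 -0.4; 1 0 0 0 -0.42",
)

```text
t: 21.95
tool_pos: [0.4751, -0.0038, 0.187]
orientation: [2.79, 1.442, 0.001]
force: [-0.7, -0.5, 2.3]
opening: 0.0139
gripper_force: 39.9
```

Call:
arm_command(
  increments="1 0 0 -6 0; 1 0 0 -20 0; 1 0 0 -50 0; 1 0 0 -95 0; 1 0 0 -95 0",
)

```text
t: 22.45
tool_pos: [0.4776, -0.0039, 0.2894]
orientation: [2.788, 1.435, 0.014]
force: [1.5, 0.3, -4.2]
opening: 0.0138
gripper_force: 39.9
```

```bash
python3 pose.py
python3 - <<'E'
from tray import *
m=pickle.load(open("pics/w6.pkl","rb"))
p=plane(m,[[400,2],[466,221],[363,217]],.02)[:,:2]
print(p, plane(m,[[363,217],[466,221]],.02))
E
```

```text
world [ 0.4776 -0.0039  0.2894] shaker mm [ -62.4 -115.3] a 0.951 open 0.013757660834870218 F [ 1.5  0.3 -4.2]
[[ 0.68934346 -0.17730878]
 [ 0.40659937 -0.32148366]
 [ 0.40787036 -0.16807417]] [[ 0.40787036 -0.16807417  0.02      ]
 [ 0.40659937 -0.32148366  0.02      ]]
```

Call:
arm_command(
  increments="1 -37 23 0 0; 1 -74 46 0 0; 1 -111 70 0 0; 1 -148 93 0 0; 1 -185 116 0 0",
)

```text
t: 22.95
tool_pos: [0.4613, -0.2231, 0.2811]
orientation: [-2.792, -1.438, 0.001]
force: [0.7, 0.6, -4.6]
opening: 0.0138
gripper_force: 40.0
```

Call:
arm_command(
  increments="1 -21 15 0 -0.14; 1 -21 15 0 -0.28; 1 -21 15 0 -0.42; 1 -21 15 0 -0.55; 1 -21 15 0 -0.59",
)

```text
t: 23.45
tool_pos: [0.4616, -0.2473, 0.2808]
orientation: [-2.248, -2.192, 0.001]
force: [0.1, 0.3, -4.2]
opening: 0.0138
gripper_force: 40.0
```

Call:
arm_command(
  increments="1 0 0 0 0; 1 0 0 0 0",
)

```text
t: 23.65
tool_pos: [0.4619, -0.2472, 0.2812]
orientation: [-2.255, -2.186, 0.0]
force: [-0.5, -0.6, -5.5]
opening: 0.0137
gripper_force: 40.0
```

```bash
python3 pose.py
python3 - <<'E'
from h import *
m=robot.camera_model("wrist");a=robot.read_camera("wrist");S=robot.camera_model("scene")
b=robot.read_camera("scene")
cv2.imwrite("pics/ws7.png",np.vstack([cv2.resize(a[60:260],(768,300)),b[180:310,130:322].repeat(4,0).repeat(4,1)[:300*2-300+220]])[:600])
import pickle;pickle.dump(m,open("pics/w7.pkl","wb"))
E
```

```text
world [ 0.4619 -0.2472  0.2812] shaker mm [ -40.5 -358.1] a 1.54 open 0.013701549463861278 F [-0.5 -0.6 -5.5]
```

View pics/ws7.png

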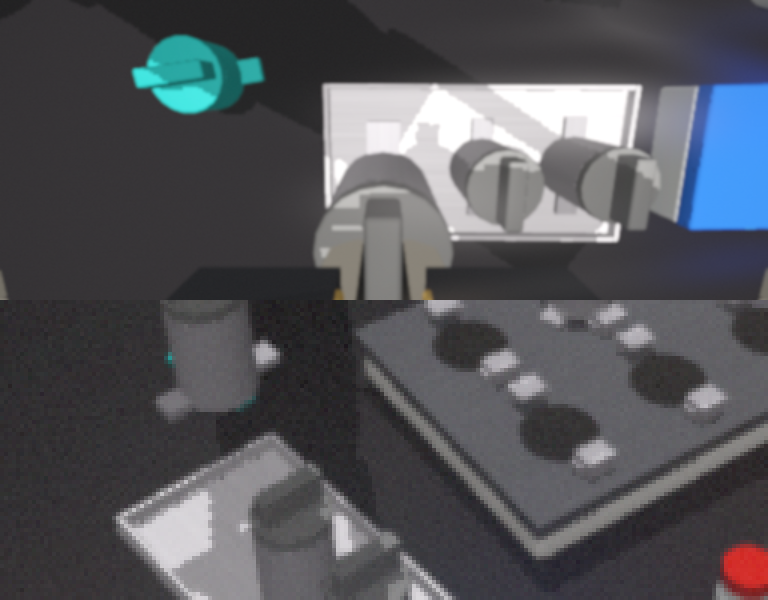

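The tray top-left corner is at (324,84), top-right (640,85) and bottom-right (618,240). Both placed jars are upright and the left third is free.

Run:
```python
from tray import *
m=pickle.load(open("pics/w7.pkl","rb"))
p=plane(m,np.array([[324,84],[640,85],[618,240]])/1.5+[0,60]-.2,.02)[:,:2];print(p);fit([*p,None])
```

```text
[[ 0.41059155 -0.17122878]
 [ 0.69759728 -0.18148656]
 [ 0.69386076 -0.33048587]]
tray yaw -0.034 o [ 0.5515 -0.2511] res mm [[1.4, -0.1], [-1.4, -0.4], [-0.0, 0.5]]
-0.09 [ 0.4616 -0.248 ]
0 [ 0.5515 -0.2511]
0.09 [ 0.6415 -0.2541]
```

On target; lower it.

Call:
arm_command(
  increments="1 0 0 40 0; 1 0 0 80 0; 1 0 0 115 0; 1 0 0 138 0; 1 0 0 144 0",
)

```text
t: 24.25
tool_pos: [0.46, -0.246, 0.134]
orientation: [-2.25, -2.184, 0.002]
force: [0.2, 0.2, -5.9]
opening: 0.0136
gripper_force: 40.0
```

Call:
arm_command(
  increments="1 0 0 2 0; 1 0 0 4 0; 1 0 0 6 0; 1 0 0 8 0; 1 0 0 8 0",
)

```text
t: 24.75
tool_pos: [0.4633, -0.2479, 0.132]
orientation: [2.251, 2.187, 0.002]
force: [-0.9, 3.1, 4.0]
opening: 0.0137
gripper_force: 40.0
```

Call:
arm_command(
  increments="0.5 0 0 0 0; 0.5 0 0 0 0; 0.5 0 0 0 0",
)

```text
t: 25.05
tool_pos: [0.4624, -0.2477, 0.1301]
orientation: [2.252, 2.189, 0.0]
force: [0.3, -0.5, 0.8]
opening: 0.0332
gripper_force: 0.0
```

Call:
arm_command(
  increments="0.5 0 0 -10 0; 0.5 0 0 -40 0; 0.5 0 0 -85 0; 0.5 0 0 -130 0; 0.5 0 0 -150 0",
)

```text
t: 25.55
tool_pos: [0.4634, -0.2483, 0.2857]
orientation: [2.248, 2.184, 0.002]
force: [1.9, 0.0, 0.5]
opening: 0.0463
gripper_force: 0.0
```

Call:
arm_command(
  increments="0.4 45 2 0 0; 0.4 90 5 0 0; 0.4 135 7 0 0; 0.4 180 9 0 0; 0.4 225 12 0 0",
)

```text
t: 26.05
tool_pos: [0.4804, -0.0212, 0.2807]
orientation: [2.253, 2.188, 0.001]
force: [0.9, -0.6, -0.5]
opening: 0.0557
gripper_force: 0.0
```

Call:
arm_command(
  increments="0.4 45 2 0 -0.12; 0.4 90 5 0 -0.24; 0.4 134 7 0 -0.24; 0.4 134 7 0 -0.24; 0.4 134 7 0 -0.24",
)

```text
t: 26.55
tool_pos: [0.4913, 0.1117, 0.2802]
orientation: [1.972, 2.445, -0.0]
force: [0.2, -1.4, -0.8]
opening: 0.0557
gripper_force: 0.0
```

```bash
python3 pose.py; python3 snap.py w8
```

```text
world [0.4913 0.1117 0.2802] shaker mm [-66.7   1. ] a 1.785 open 0.05565680292438096 F [ 0.2 -1.4 -0.8]
```

View pics/w8.png

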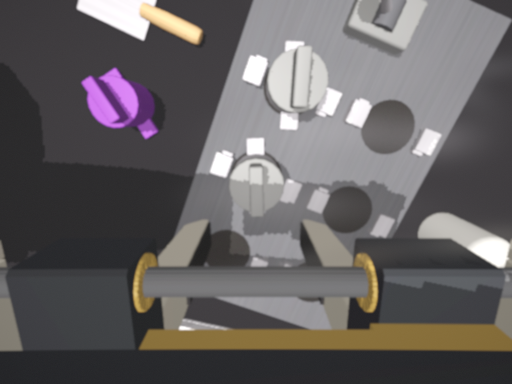

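The short jar's bar is vertical at column 256, so the grip angle 1.785 is right.

Call:
arm_command(
  increments="0.4 -1 1 45 0; 0.4 -1 1 90 0; 0.4 -1 1 120 0; 0.4 -1 1 130 0; 1 -1 1 130 0",
)

```text
t: 27.1
tool_pos: [0.4919, 0.1088, 0.1488]
orientation: [-1.976, -2.44, 0.003]
force: [-0.8, 0.1, 0.7]
opening: 0.0511
gripper_force: 0.0
```

Call:
arm_command(
  increments="1 0 0 0 0; 1 0 0 0 0; 1 0 0 0 0; 1 0 0 0 0; 1 0 0 0 0",
)

```text
t: 27.6
tool_pos: [0.4929, 0.1102, 0.1504]
orientation: [1.974, 2.443, 0.001]
force: [0.3, 0.0, 1.0]
opening: 0.0136
gripper_force: 39.9
```

```bash
sed -i 's/^print(/print("tq",s["wrist_torque"].round(2),"gf",s["gripper_force"],end=" ");print(/' pose.py; python3 pose.py
```

```text
tq [-0.12 -0.03 -0.06] gf 39.8593944311142 world [0.4929 0.1102 0.1504] shaker mm [-64.8  -0.2] a 1.782 open 0.013592392376572577 F [0.3 0.  1. ]
```

Call:
arm_command(
  increments="1 0 0 0 0.12; 1 0 0 0 0.24; 1 0 0 0 0.36; 1 0 0 0 0.48; 1 0 0 0 0.6",
)

```text
t: 28.1
tool_pos: [0.493, 0.1103, 0.1503]
orientation: [2.612, 1.744, 0.002]
force: [-0.5, 0.3, 3.6]
opening: 0.0135
gripper_force: 39.8
```

Call:
arm_command(
  increments="1 0 0 0 0.12; 1 0 0 0 0.24; 1 0 0 0 0.36; 1 0 0 0 0.48; 1 0 0 0 0.6",
)

```text
t: 28.6
tool_pos: [0.493, 0.1103, 0.1504]
orientation: [3.011, 0.894, 0.002]
force: [0.7, -0.2, 2.4]
opening: 0.0138
gripper_force: 39.8
```

Call:
arm_command(
  increments="1 0 0 0 0.12; 1 0 0 0 0.24; 1 0 0 0 0.36; 1 0 0 0 0.44; 1 0 0 0 0.44",
)

```text
t: 29.1
tool_pos: [0.493, 0.1102, 0.1503]
orientation: [3.134, 0.221, 0.002]
force: [0.2, -0.4, 4.0]
opening: 0.0135
gripper_force: 39.9
```

```bash
python3 pose.py
```

```text
tq [-0.14  0.09 -0.08] gf 39.8821234703064 world [0.493  0.1102 0.1503] shaker mm [-64.7  -0.2] a 0.141 open 0.013535886971242599 F [ 0.2 -0.4  4. ]
```

Still free at relative angle 0.30; on in small steps, watching the torque.

Call:
arm_command(
  increments="1 0 0 0 0.06; 1 0 0 0 0.12; 1 0 0 0 0.12",
)

```text
t: 29.4
tool_pos: [0.4931, 0.1102, 0.1503]
orientation: [-3.141, -0.037, -0.002]
force: [0.0, -0.5, 3.9]
opening: 0.0137
gripper_force: 39.9
```

```bash
python3 pose.py
```

```text
tq [-0.1   0.01 -0.12] gf 39.89057958126068 world [0.4931 0.1102 0.1503] shaker mm [-64.7  -0.2] a 0.024 open 0.01365501700792229 F [ 0.  -0.5  3.9]
```

Call:
arm_command(
  increments="1 0 0 0 0.05; 1 0 0 0 0.1; 1 0 0 0 0.1",
)

```text
t: 29.7
tool_pos: [0.4931, 0.1102, 0.1503]
orientation: [-3.139, 0.119, -0.002]
force: [-0.1, 0.4, 5.3]
opening: 0.0134
gripper_force: 39.9
```

```bash
python3 pose.py
```

```text
tq [-0.11  0.02  0.02] gf 39.865620732307434 world [0.4931 0.1102 0.1503] shaker mm [-64.7  -0.2] a -0.076 open 0.013403540235686644 F [-0.1  0.4  5.3]
```

Call:
arm_command(
  increments="1 0 0 0 0.04; 1 0 0 0 0.08; 1 0 0 0 0.08",
)

```text
t: 30.0
tool_pos: [0.4931, 0.1102, 0.1503]
orientation: [-3.132, 0.244, -0.002]
force: [-0.3, 0.1, 4.9]
opening: 0.0133
gripper_force: 39.9
```

```bash
python3 pose.py
```

```text
tq [-0.12  0.07  0.05] gf 39.85595405101776 world [0.4931 0.1102 0.1503] shaker mm [-64.7  -0.2] a -0.155 open 0.013318790686776973 F [-0.3  0.1  4.9]
```

Call:
arm_command(
  increments="1 0 0 0 0.03; 1 0 0 0 0.05; 1 0 0 0 0.05",
)

```text
t: 30.3
tool_pos: [0.4931, 0.1102, 0.1503]
orientation: [-3.125, 0.321, -0.002]
force: [0.3, -0.3, 5.3]
opening: 0.0135
gripper_force: 39.9
```

```bash
python3 pose.py
```

```text
tq [-0.06 -0.02  0.23] gf 39.86673653125763 world [0.4931 0.1102 0.1503] shaker mm [-64.7  -0.2] a -0.205 open 0.013481439689492647 F [ 0.3 -0.3  5.3]
```

Call:
arm_command(
  increments="1 0 0 0 0.03; 1 0 0 0 0.05; 1 0 0 0 0.05",
)

```text
t: 30.6
tool_pos: [0.4933, 0.1107, 0.1504]
orientation: [-3.115, 0.401, -0.003]
force: [2.9, 3.8, 4.5]
opening: 0.0143
gripper_force: 40.7
```

```bash
python3 pose.py
```

```text
tq [ 0.6  -0.38  0.69] gf 40.72183549404144 world [0.4933 0.1107 0.1504] shaker mm [-64.5   0.3] a -0.256 open 0.014330299640425417 F [2.9 3.8 4.5]
```

The stop is met (torque 0.7 N m). I release and go to the other short jar.

Call:
arm_command(
  increments="0.4 0 0 0 0; 0.4 0 0 0 0; 0.4 0 0 0 0; 0.4 0 0 0 0",
)

```text
t: 31.0
tool_pos: [0.4921, 0.1099, 0.1491]
orientation: [3.115, -0.404, -0.002]
force: [0.4, 0.7, 0.3]
opening: 0.0411
gripper_force: 0.0
```

Call:
arm_command(
  increments="0.4 0 0 -15 0; 0.4 0 0 -50 0; 0.4 0 0 -95 0; 0.4 -6 -50 -130 0; 0.4 -12 -96 -130 0",
)

```text
t: 31.5
tool_pos: [0.5072, 0.2002, 0.2859]
orientation: [-3.112, 0.409, -0.014]
force: [1.5, 0.8, 0.8]
opening: 0.0557
gripper_force: 0.0
```

Call:
arm_command(
  increments="0.4 0 -18 0 -0.14; 0.4 0 -18 0 -0.28; 0.4 0 -18 0 -0.42; 0.4 0 -18 0 -0.56; 0.4 0 -18 0 -0.7",
)

```text
t: 32.0
tool_pos: [0.5093, 0.2176, 0.2802]
orientation: [-3.063, -0.698, -0.001]
force: [0.4, 0.2, 0.5]
opening: 0.0555
gripper_force: 0.0
```

Call:
arm_command(
  increments="0.4 0 0 0 -0.14; 0.4 0 0 0 -0.28; 0.4 0 0 0 -0.42; 0.4 0 0 0 -0.56; 0.4 0 0 0 -0.7",
)

```text
t: 32.5
tool_pos: [0.5093, 0.2174, 0.2802]
orientation: [2.638, 1.706, 0.001]
force: [0.5, -0.2, -0.2]
opening: 0.0558
gripper_force: 0.0
```

Call:
arm_command(
  increments="0.4 0 0 0 -0.14; 0.4 0 0 0 -0.28; 0.4 0 0 0 -0.42; 0.4 0 0 0 -0.56; 0.4 0 0 0 -0.61",
)

```text
t: 33.0
tool_pos: [0.5093, 0.2174, 0.2802]
orientation: [2.004, 2.419, 0.001]
force: [-0.1, -0.9, 0.8]
opening: 0.0554
gripper_force: 0.0
```

```bash
python3 pose.py; python3 snap.py w9
python3 - <<'E'
from h import *
import pickle
# s1 and s2 bar/lid direction: print lug blobs & edge lines near s1
m=pickle.load(open("pics/w9.pkl","rb"));g=cv2.cvtColor(cv2.imread("pics/w9.png"),cv2.COLOR_BGR2GRAY)
P=lambda x,y,z:[.5570+.988*x+.154*y,.1004-.154*x+.988*y,z]
for n,c in(("s1",(-.065,.115)),("s2",(-.065,0))):
    u=proj(m,[P(*c,.148),P(c[0]+.03,c[1],.148)]);u0=u[0];print(n,u.round(0).tolist())
    x,y=u0.astype(int);L=cv2.createLineSegmentDetector().detect(g[max(y-25,0):y+25,max(x-25,0):x+25])[0]
    for l in L[:,0]:
        q=l.reshape(2,2)+[max(x-25,0),max(y-25,0)]
        if np.linalg.norm(q[0]-q[1])>14:
            w=plane(m,q,.148);d=w[1]-w[0];print(q.round(0).tolist(),round(np.arctan2(d[1],d[0])%np.pi,3),round(np.linalg.norm(d),3))
E
```

```text
tq [ 0.02 -0.09  0.06] gf 0.0 world [0.5093 0.2174 0.2802] shaker mm [-65.1 108.3] a 1.758 open 0.05539462368816263 F [-0.1 -0.9  0.8]
s1 [[257.0, 185.0], [285.0, 195.0]]
[[263.0, 182.0], [263.0, 161.0]] 1.757 0.021
[[231.0, 182.0], [248.0, 188.0]] 2.972 0.018
[[269.0, 161.0], [269.0, 181.0]] 1.737 0.02
[[249.0, 182.0], [249.0, 161.0]] 1.744 0.021
[[266.0, 204.0], [279.0, 194.0]] 0.867 0.016
[[252.0, 161.0], [252.0, 181.0]] 1.752 0.02
s2 [[221.0, 283.0], [247.0, 291.0]]
[[209.0, 261.0], [244.0, 267.0]] 3.132 0.038
[[197.0, 294.0], [215.0, 295.0]] 0.137 0.021
[[218.0, 290.0], [244.0, 293.0]] 0.027 0.029
[[224.0, 270.0], [196.0, 267.0]] 0.104 0.03
[[244.0, 270.0], [225.0, 269.0]] 0.172 0.02
[[244.0, 297.0], [218.0, 296.0]] 0.159 0.029
[[244.0, 274.0], [197.0, 274.0]] 0.173 0.051
```

The second short jar's bar edges are at 1.75 rad, which matches the tool. I descend, grip and turn clockwise.

Call:
arm_command(
  increments="0.4 6 2 45 0; 0.4 6 2 90 0; 0.4 6 2 120 0; 0.4 6 2 130 0; 1 6 2 130 0",
)

```text
t: 33.55
tool_pos: [0.5098, 0.2236, 0.1487]
orientation: [-2.012, -2.412, 0.002]
force: [-0.5, -0.6, 0.1]
opening: 0.0512
gripper_force: 0.0
```

Call:
arm_command(
  increments="1 0 0 0 0; 1 0 0 0 0; 1 0 0 0 0; 1 0 0 0 0; 1 0 0 0 0",
)

```text
t: 34.05
tool_pos: [0.5104, 0.2238, 0.1496]
orientation: [2.011, 2.413, 0.001]
force: [0.3, 0.2, 0.7]
opening: 0.0136
gripper_force: 40.0
```

Call:
arm_command(
  increments="1 0 0 0 0.12; 1 0 0 0 0.24; 1 0 0 0 0.36; 1 0 0 0 0.48; 1 0 0 0 0.6",
)

```text
t: 34.55
tool_pos: [0.5105, 0.2238, 0.1496]
orientation: [2.639, 1.705, 0.001]
force: [0.3, -0.8, 2.6]
opening: 0.0136
gripper_force: 40.0
```

Call:
arm_command(
  increments="1 0 0 0 0.12; 1 0 0 0 0.24; 1 0 0 0 0.36; 1 0 0 0 0.48; 1 0 0 0 0.6",
)

```text
t: 35.05
tool_pos: [0.5106, 0.2238, 0.1496]
orientation: [3.025, 0.849, 0.002]
force: [1.7, 1.0, 2.5]
opening: 0.0141
gripper_force: 40.0
```

Call:
arm_command(
  increments="1 0 0 0 0.12; 1 0 0 0 0.24; 1 0 0 0 0.36; 1 0 0 0 0.48; 1 0 0 0 0.6",
)

```text
t: 35.55
tool_pos: [0.5106, 0.2237, 0.1496]
orientation: [-3.14, 0.083, -0.002]
force: [0.7, -0.9, 2.1]
opening: 0.0137
gripper_force: 40.0
```

Call:
arm_command(
  increments="1 0 0 0 0.05; 1 0 0 0 0.1; 1 0 0 0 0.1",
)

```text
t: 35.85
tool_pos: [0.5105, 0.2237, 0.1496]
orientation: [-3.133, 0.233, -0.001]
force: [0.7, -0.3, 3.8]
opening: 0.0137
gripper_force: 40.0
```

```bash
python3 pose.py
```

```text
tq [-0.18  0.03 -0.08] gf 39.97857928276062 world [0.5105 0.2237 0.1496] shaker mm [-64.9 114.7] a -0.149 open 0.013717825818871167 F [ 0.7 -0.3  3.8]
```

Call:
arm_command(
  increments="1 0 0 0 0.03; 1 0 0 0 0.06; 1 0 0 0 0.06",
)

```text
t: 36.15
tool_pos: [0.5108, 0.2243, 0.1496]
orientation: [-3.124, 0.324, -0.003]
force: [2.4, 2.9, 2.9]
opening: 0.0137
gripper_force: 40.1
```

```bash
python3 pose.py
```

```text
tq [ 0.5  -0.34  0.4 ] gf 40.11525213718414 world [0.5108 0.2243 0.1496] shaker mm [-64.7 115.3] a -0.207 open 0.013654200920910376 F [2.4 2.9 2.9]
```

Call:
arm_command(
  increments="1 0 0 0 0.03; 1 0 0 0 0.05; 1 0 0 0 0.05",
)

```text
t: 36.45
tool_pos: [0.5106, 0.2243, 0.1496]
orientation: [-3.115, 0.402, -0.002]
force: [2.2, 3.3, 5.4]
opening: 0.0142
gripper_force: 41.0
```

```bash
python3 pose.py
```

```text
tq [ 0.69 -0.26  0.76] gf 41.0326087474823 world [0.5106 0.2243 0.1496] shaker mm [-64.9 115.2] a -0.257 open 0.014167667694886376 F [2.2 3.3 5.4]
```

Both short jars are against their stops. I release, rise and check before running.

Call:
arm_command(
  increments="0.4 0 0 0 0; 0.4 0 0 0 0; 0.4 0 0 0 0; 0.4 0 0 0 0",
)

```text
t: 36.85
tool_pos: [0.5097, 0.2234, 0.1483]
orientation: [3.115, -0.404, -0.002]
force: [-0.2, 0.5, -0.6]
opening: 0.0411
gripper_force: 0.0
```

Call:
arm_command(
  increments="0.6 0 0 -15 0; 0.6 0 0 -50 0; 0.6 0 0 -95 0; 0.6 0 0 -140 0; 0.6 0 0 -185 0",
)

```text
t: 37.35
tool_pos: [0.5098, 0.2235, 0.3371]
orientation: [-3.115, 0.404, -0.001]
force: [0.8, 0.2, 0.0]
opening: 0.0369
gripper_force: 0.0
```

Call:
arm_command(
  increments="1 25 30 -28 -0.05; 1 50 60 -56 -0.1; 1 75 88 -84 -0.1; 1 75 88 -84 -0.1; 1 75 88 -84 -0.1",
)

```text
t: 37.85
tool_pos: [0.5605, 0.1189, 0.4193]
orientation: [-3.131, 0.251, -0.003]
force: [0.5, 0.1, -0.0]
opening: 0.0026
gripper_force: 0.0
```

```bash
python3 pose.py; python3 snap.py wA
python3 - <<'E'
from h import *
import pickle
m=pickle.load(open("pics/wA.pkl","rb"));g=cv2.cvtColor(cv2.imread("pics/wA.png"),cv2.COLOR_BGR2GRAY)
P=lambda x,y,z:[.5570+.988*x+.154*y,.1004-.154*x+.988*y,z]
for n,c in(("s1",(-.065,.115)),("s2",(-.065,0))):
    x,y=proj(m,[P(*c,.148)])[0].astype(int);print(n,x,y)
    L=cv2.createLineSegmentDetector().detect(cv2.resize(g[y-24:y+24,x-24:x+24],None,fx=3,fy=3,interpolation=cv2.INTER_CUBIC))[0]
    for l in L[:,0]:
        q=l.reshape(2,2)/3+[x-24,y-24]
        w=plane(m,q,.148);d=w[1]-w[0]
        if np.linalg.norm(d)>.025:print(q.round(0).tolist(),"yaw rel",round((np.arctan2(d[1],d[0])+.1545+1.5)%np.pi-1.5,3),round(np.linalg.norm(d),3))
# stations' darkness (empty hole ~ dark disc) and tray: scene blobs of jar on tray
S=robot.camera_model("scene");b=robot.read_camera("scene");cv2.imwrite("pics/sA.png",b)
o=cv2.imread("pics/scene0.png").astype(int)
print("changed since s5?")
gb=cv2.cvtColor(b,cv2.COLOR_BGR2GRAY)
L=cv2.createLineSegmentDetector().detect(gb[190:310,140:280])[0][:,0]+[140,190,140,190]
for l in L:
    if np.hypot(l[0]-l[2],l[1]-l[3])>9 :print(l.round(0).astype(int).tolist())
print("pred jars base/lid",proj(S,[[x,y,z] for x,y in((.650,-.257),(.556,-.254),(.463,-.248)) for z in(.0045,.102)]).round(0).tolist())
E
```

```text
tq [ 0.03  0.02 -0.01] gf 0.0 world [0.5605 0.1189 0.4193] shaker mm [ 0.6 18.8] a -0.16 open 0.0026003670257570585 F [ 0.5  0.1 -0. ]
s1 192 211
[[197.0, 224.0], [197.0, 195.0]] yaw rel -0.049 0.046
[[200.0, 189.0], [200.0, 221.0]] yaw rel -0.056 0.05
[[182.0, 234.0], [215.0, 234.0]] yaw rel 1.562 0.053
s2 267 211
[[262.0, 218.0], [262.0, 196.0]] yaw rel -0.034 0.035
[[265.0, 199.0], [264.0, 218.0]] yaw rel -0.027 0.031
[[286.0, 232.0], [283.0, 215.0]] yaw rel 0.162 0.028
changed since s5?
[232, 252, 232, 266]
[213, 233, 213, 246]
[149, 309, 139, 297]
[181, 240, 179, 228]
[196, 259, 193, 243]
[159, 235, 213, 295]
[178, 222, 158, 233]
[215, 278, 211, 261]
[235, 278, 252, 266]
[276, 290, 274, 300]
[214, 295, 229, 283]
[218, 231, 211, 223]
[199, 218, 211, 221]
[192, 241, 179, 244]
[210, 259, 194, 263]
[177, 229, 163, 237]
[265, 244, 279, 237]
[212, 283, 219, 278]
[190, 203, 178, 209]
[249, 266, 234, 251]
[221, 198, 264, 245]
[198, 229, 206, 223]
[278, 232, 264, 240]
[214, 247, 228, 240]
[206, 269, 196, 261]
[276, 297, 273, 305]
[213, 230, 198, 237]
[178, 213, 192, 206]
[202, 240, 211, 236]
[233, 249, 224, 251]
[248, 199, 229, 190]
[263, 238, 223, 196]
[186, 222, 197, 216]
[229, 299, 239, 309]
[195, 212, 182, 219]
[264, 205, 276, 208]
[279, 276, 261, 260]
[260, 217, 259, 207]
[270, 220, 261, 217]
[191, 224, 178, 223]
[220, 284, 228, 276]
[247, 304, 278, 279]
[272, 287, 263, 295]
[246, 306, 230, 291]
[229, 286, 247, 303]
[265, 235, 278, 229]
[170, 194, 175, 203]
[225, 195, 264, 235]
[258, 208, 251, 203]
[278, 194, 268, 203]
[207, 242, 196, 242]
[264, 252, 244, 230]
[242, 227, 221, 204]
[218, 198, 208, 192]
pred jars base/lid [[224.0, 272.0], [222.0, 251.0], [205.0, 253.0], [203.0, 232.0], [189.0, 236.0], [186.0, 214.0]]
```

Both short bars are within 0.05 rad of the shaker's yaw with their lugs home, and the tray jars' upright edges lie where predicted. Now I swing the lever back to run from its −x side.

Call:
arm_command(
  increments="1 -15 -39 0 0; 1 -31 -78 0 0; 1 -46 -117 0 0; 1 -62 -156 0 0; 1 -77 -196 0 0",
)

```text
t: 38.45
tool_pos: [0.5129, 0.3277, 0.4167]
orientation: [3.131, -0.245, -0.003]
force: [0.4, -0.3, -0.8]
opening: 0.0003
gripper_force: 0.0
```

Call:
arm_command(
  increments="1 0 0 50 0; 1 0 0 100 0; 1 0 0 150 0; 1 0 0 200 0; 1 0 0 238 0",
)

```text
t: 38.95
tool_pos: [0.5115, 0.3254, 0.1749]
orientation: [3.129, -0.244, -0.008]
force: [0.3, -0.2, -0.6]
opening: 0.0004
gripper_force: 0.0
```

Call:
arm_command(
  increments="1 0 0 15 0; 1 20 0 15 0; 1 40 0 15 0; 1 60 0 15 0; 1 75 0 15 0",
)

```text
t: 39.45
tool_pos: [0.5896, 0.3143, 0.1661]
orientation: [-3.131, 0.246, -0.001]
force: [-1.8, 0.8, -0.8]
opening: 0.0007
gripper_force: 0.5
```

Call:
arm_command(
  increments="1 6 0 0 0; 1 12 0 0 0; 1 18 0 0 0; 1 18 0 0 0",
)

```text
t: 39.85
tool_pos: [0.6062, 0.3111, 0.1651]
orientation: [-3.132, 0.247, 0.002]
force: [-2.8, 1.1, 1.5]
opening: 0.0009
gripper_force: 1.7
```

```bash
python3 pose.py
```

```text
tq [0.18 0.6  0.02] gf 1.7008009180426598 world [0.6062 0.3111 0.1651] shaker mm [ 16.2 215.7] a -0.157 open 0.0009212790767480911 F [-2.8  1.1  1.5]
```

Call:
arm_command(
  increments="1 3 0 0 0; 1 6 0 0 0; 1 6 0 0 0",
)

```text
t: 40.15
tool_pos: [0.6074, 0.3111, 0.1649]
orientation: [3.131, -0.244, -0.017]
force: [-28.7, 1.0, 12.9]
opening: 0.0009
gripper_force: 13.6
```

```bash
python3 pose.py
```

```text
tq [ 0.15  4.69 -0.04] gf 13.596167811156192 world [0.6074 0.3111 0.1649] shaker mm [ 17.3 215.9] a -0.156 open 0.000876710797644973 F [-28.7   1.   12.9]
```

Hard against the run stop. I back off, rise and hand in, checking the ball position numerically first.

Call:
arm_command(
  increments="1 -8 0 0 0; 1 -16 0 0 0; 1 -16 0 -45 0; 1 -16 0 -90 0; 1 -16 0 -135 0",
)

```text
t: 40.65
tool_pos: [0.5966, 0.312, 0.3016]
orientation: [3.132, -0.248, 0.001]
force: [1.7, 0.7, 0.3]
opening: 0.0004
gripper_force: 0.0
```

Call:
arm_command(
  increments="1 -40 0 -20 0; 1 -80 0 -40 0; 1 -80 0 -40 0",
)

```text
t: 40.95
tool_pos: [0.5159, 0.3266, 0.3456]
orientation: [-3.127, 0.244, -0.01]
force: [-0.6, -0.7, -0.1]
opening: 0.0005
gripper_force: 0.0
```

Run:
```python
from h import *
P=lambda x,y,z:[.5570+.988*x+.154*y,.1004-.154*x+.988*y,z]
D=robot.camera_model("side");i=robot.read_camera("side");o=cv2.imread("pics/side0.png")
for s in(1,-1):
    u,v=proj(D,[P(s*.0384,.215,.152)])[0];print(s,u.round(),v.round())
    for n,k in(("now",i),("start",o)):
        g=cv2.cvtColor(k,cv2.COLOR_BGR2GRAY);y,x=int(v),int(u);c=g[y-12:y+12,x-12:x+12];w=np.argwhere(c<35);print(n,len(w),c.mean().round(1),w.mean(0)[::-1]-12 if len(w) else None)
for n in("scene","side"):
    cv2.imwrite(f"pics/{n}Z.png",robot.read_camera(n))
```

```text
1 184.0 218.0
now 4 92.6 [2.75 4.25]
start 1 104.1 [3. 5.]
-1 205.0 226.0
now 1 79.0 [-3. -1.]
start 0 118.6 None
```

Run:
```python
import cv2,numpy as np
a=cv2.cvtColor(cv2.imread("pics/side0.png"),cv2.COLOR_BGR2GRAY);b=cv2.cvtColor(cv2.imread("pics/sideZ.png"),cv2.COLOR_BGR2GRAY)
t=a[210:228,177:195]
R=cv2.matchTemplate(b[190:250,150:235],t,cv2.TM_CCOEFF_NORMED);_,v,_,l=cv2.minMaxLoc(R);print(v,l[0]+150,l[1]+190,"expect 177 210")
for n,k in(("a",a),("b",b)):print(n);print(k[206:236:2,174:216:2])
```

```text
0.8493818044662476 176 210 expect 177 210
a
[[178 189 197 198 195 186 173  93  75  90  97 100  99  99  89 134 100 113
  108 103 110]
 [176 188 194 201 197 190 174 109  97 141  91  88 109 105 124 121 105  79
   86 102 114]
 [174 189 192 196 197 187 175  77  97 108 118 121 133 135 127 123 110  94
   48 100 111]
 [173 187 195 195 195 188 107  51  96 106 117 122 127 136 129 123 111 100
   99  65  97]
 [ 67 131 146 140  89  51  45  92  94 108 117 122 127 133 133 123 111  98
  100  99 101]
 [ 46  45  44  47  46  46  49 101  94 106 115 125 128 131 131 123 115 101
  100 102 100]
 [ 44  45  45  47  45  50  55  45  92 108 117 123 130 134 133 120 114  96
  102  99 100]
 [ 47  45  46  81  40  45  44  39  89 104 116 126 128 133 130 119 118  94
   99 102  99]
 [ 42  44  91 101  52  36  39  35  93 103 112 125 127 127 130 120 115  93
  101  99 101]
 [ 46  96 102 102  99  81  77 171  91 102 114 125 130 130 127 124 116 172
  215 208 173]
 [102  96 102  99 103 100  79 163 120 102 114 119 126 131 127 125 164 216
  213 226 121]
 [101  98 100 100 100  98 102 125 180 104 111 121 124 128 133 126 132 116
  2
[... 917 characters left out ...]
7  38  40  41  37  46  72  77  66  49  43  41  41  50  59  66
   66  65  65]
 [ 47  49  63  50  40  40  37  55  65  43  42  41  39  39  39  42  41  54
   67  68  65]
 [ 49  64  64  67  52  49 121  93  41  38  42  39  38  39  40  41  49  86
  131 131 119]
 [ 62  68  66  67  67  64 106 131  45  50  54  53  41  40  40  44  76 134
  130 130  97]
 [ 64  65  59  62  66  64  64 128  81  53  54  53  42  42  42  44 114 110
  124  93  95]
 [ 64  65  61  65  66  66  66 106 130  63  50  43  39  50  51  50 109 112
  107  95  66]
 [ 67  67  67  65  68  64  64  66 127 119  64  64 105 103 107 103 110 100
   98  67  67]
 [ 66  66  65  63  65  64  67  64  82 133  73  66  65 104 108 105  68  67
  108  67 106]]
```

The ball and rod match the starting run position to about a pixel.

```bash
python3 -c "
from plant import robot
print(robot.close_job())"
```

```text
the job is handed in; nothing more can be done
None
```

I handed the job in with the shaker stopped first, all three tall jars standing upright in the tray, both short jars turned home against their stops, and the lever back hard on its run stop. The tray got shifted about a centimetre partway through, and I placed the remaining jars to its new position.

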